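# Clamp a dye pot with the fold-away crank

## Task

Clamp the steel dye pot that stands loose between the jaws of the blue pot vise, ready for its lid to be opened. Swing the folded handle on the handwheel fully upright, push the yellow collar fully down to lock it and let go of it, all before turning the wheel; then take the handle again, turn the wheel clockwise until it comes up solid with the pot held firmly between both jaws, and leave the handle upright and locked. Do not disturb the other pots and glassware.

Things in the scene. Friction and masses are not known exactly. Their poses are not given: they have to be found in the camera images.
- vise: Blue pot vise, fixed; origin at bench level under its 104 mm square gearbox, on the wheel's axis; z up, y towards pot and jaws. On the gearbox a blue flange (180 mm across, top at 105 mm) with four 10 mm studs, 20 mm tall, at 82 mm radius; above it the handwheel. A 12 mm base plate runs along +y under the pot. The wheel drives the movable jaw along +y, 32 mm a turn.
- wheel_centre (a point): Centre of the upper face of the aluminium handwheel (144 mm across, 12 mm thick), 131 mm above the bench, on its upright axis; a 36 mm hub stands 6 mm higher. Does not turn.
- wheel (a joint): Handwheel angle, rad; grows clockwise from above, closing the jaw. Starts -0.45 to 0.45. With the handle folded (below 0.8 rad) its red lug strikes the studs: the wheel only rocks 0.6 either way of 0. Takes about 5 N at the handle, 3 to 4 N more as the jaw's sprung pad (8 N/mm) squeezes the pot, from about 7.5; solid stop at 8.5. Stays where left.
- crank (a joint): Angle of the folding handle, rad: 0 lies flat over the wheel, 1.571 upright (solid stop). Starts 0 to 0.3. A stiff hinge (0.15 N m, some 2.5 N at the grip) holds it where it is left, but with the collar up it folds over when it is pushed clockwise to turn the wheel. Locked, it keeps about 0.15 rad of play.
- collar (a joint): Travel of the yellow locking collar along the handle towards the pivot, m: 0 as found, 0.014 fully down (solid stop). It needs about 5 N and stays where it is left. Goes down fully only while the handle is upright (within about 0.1 rad); then its cheeks straddle the steel boss and the handle cannot fold.
- pivot (a point): Hinge of the folding handle, 65 mm from the wheel's axis, 26 mm above its upper face (157 mm above the bench); turns with the handle. x points along the handle to its free end, y along the hinge (level, obliquely outward). Folded, the handle lies along a chord of the wheel, pointing clockwise and inward; it rises from there to vertical.
- handle (a point): Point on the handle's axis 64 mm from the pivot, axes as the pivot's. The black grip (20 mm thick, red band) reaches from 40 to 84 mm from the pivot and spins freely on its 11 mm steel shank. Folded, its underside is 16 mm above the wheel; upright, its top is 241 mm above the bench.
- collar_top (a point): Centre of the collar's flange face that looks to the grip, on the handle's axis: 36 mm from the pivot as found, 22 mm locked. The flange is a yellow disc 42 mm across and 6 mm thick; push on this face beside the grip, towards the pivot.
- pot: Closed steel dye pot, 64 mm across, 115 mm tall, about 0.6 kg, standing loose on the vise's base plate between the jaws; origin at the centre of its underside.
- jaw: Movable jaw: blue plate 110 mm wide and 90 mm tall with a rubber pad (70 x 60 mm, centred 65 mm above the bench) that can spring back 6 mm. Its origin is that of the vise as built and moves along the vise's +y; the pad's face lies 100 mm along +y from it.
- anvil: Fixed jaw at the end of the vise: upright blue plate with a rubber face 202 mm along the vise's +y; its origin is that of the vise.
- spare_pot: Bystander: second steel dye pot, 64 mm across, 115 mm tall, loose; origin under its centre.
- flask_blue: Bystander: empty blue conical glass flask, 76 mm across, 122 mm tall; origin under its centre.
- flask_amber: Bystander: empty amber conical flask, 76 mm across, 122 mm tall; origin under its centre.
- stoppered_flask: Bystander: green conical flask with an orange ball stopper, 76 mm across, 162 mm tall; origin under its centre.
- beaker: Bystander: clear beaker, 70 mm across, 90 mm tall, standing close beside the vise on the robot's side; origin under its centre.
- pot_lid: Bystander: dark steel pot lid with black knob, 72 mm across, 22 mm tall, lying in front of the vise; origin under its centre.
- jar: Bystander: closed jar, 60 mm across, 100 mm tall; origin under its centre.

How it is judged:
By the outcome, as a careful person would: the job done as asked, in the order asked, and still so for the second after the job is handed in, with the robot touching nothing.
It also fails if it takes over 61 s, if anything falls off the work surface, if the arm or the gripper's body presses on something with over 40 N, if the wrist force passes 120 N, or if a joint passes its speed limit or range.

## Robot

A 7-joint arm with a two-finger parallel gripper is mounted at the origin on the work surface. World frame = base frame: x ahead of the robot, y to its left, z up, the work surface at z = 0. Lengths are in m, angles in rad, forces in N, time in s.
With the tool pointing down it reaches from about 0.425 to 0.875 m from the base axis. Payload 4.7 kg.
Tool frame: the origin (TCP) lies between the finger pads; the fingertips stand 17 mm ahead of it and the grasp point (between the pads) lies 2 mm behind it; z points along the fingers, y is the line along which they close (so a half turn about z gives the same grasp; the last joint's range is limited). The gripper opens to 85 mm and grips with 20 to 120 N. Pads are 22 mm wide; open, the fingers measure 114 mm over their backs; the gripper's body (76 mm by 85 mm) begins 54 mm behind the grasp point. The pads swing forward as they close: fully open they stand 13 mm farther back than shut.
Start: joints at [1.154, 0.321, -0.07, 1.45, 0.023, 1.371, -0.057], TCP at [0.271, -0.591, 0.248] pointing down, gripper open.
Joint ranges: [-2.86, 2.86], [-0.3, 2.09], [-1.38, 1.24], [0.06, 2.45], [-1.56, 4.7], [0.09, 2.05], [-2.69, 2.69]. Speed limits (rad/s): [2.57, 2.57, 3.14, 3.14, 3.14, 3.14, 3.14].

## Interface

Orientations are given as a 3x3 rotation matrix whose columns are the frame's x, y, z axes.
In Python, from cell import get_state, vision, order gives the robot as it stands.
- The arm moves only by the tool arm_command, never from a script. Its argument "series" is a list of rows, each a list of 2 entries, a list of its own where there are three numbers: the shift along the tool's x, y, z in cm, then the turn, a rotation vector about the tool's x, y, z in rad. In form: [[[tx, ty, tz], [wx, wy, wz]], ...]. A call has 1 to 5 rows; each row is the pose to reach, as a shift and turn from the pose commanded when the call began, along the tool's axes at that moment; what a row does not reach only later rows make up. A row lasts 1/12 s, in which the tool goes at most 41.7 mm and 7.16 degrees, less where a joint would pass 70% of its speed; a pose out of reach is approached as far as the arm can. A call with a gripper value outside its range is refused whole. "fingers" is the finger opening in cm, from 0 to 8.54, set as the call begins (left out, the last holds). The fingers move at their own pace and stop on an object; the grip force is fixed at half the most. Time passes only in rows, so rows that repeat a pose let the fingers close. It gives the time, the measured TCP pose, the force, the opening and the grip force at its end, in the units of the state.
- get_state(): the state, without advancing time (a new reading comes with each control period).
- vision.get_image(name): name is "scene" or "side" or "wrist"; returns (picture, depth): 480x640x3 uint8, red, green, blue; 480x640 float32, m along the optical axis (not along the pixel's ray), 0 where there is no reading.
- vision.calibration(name): a dict with "fx", "fy", "cx", "cy" (pixels), "extrinsics" (4x4, takes a point from camera to world coordinates). Camera axes: x right, y up, looking along -z (the intrinsics and any distortion apply to the point x, -y, -z); pixel columns grow to the right and rows downward; lengths in m; the calibration is good to about 2 mm. A picture is of the moment at which its call begins: read the wrist's pose just before it. calibration takes no time and is no camera call; for the wrist camera it gives the pose at the moment of the call.
- order.hand_in(): hands the job in; it is judged then, once.
The state is a dict: "t": time; "joint_positions": joint angles; "joint_vel": joint speeds; "joint_efforts": joint torques, N m; "ee_pos": TCP position; "eef_rot": TCP orientation; "ft_force": force on the tool from outside, world axes, zero at the start; "torque": the same for the moment, N m; "width": finger opening in m; "grip_force": force on a finger pad.
Only numpy, scipy, OpenCV 4.12 (cv2) and the standard library are available. Lean on these libraries where they do the work, as an engineer would, in place of code of your own. Each camera call takes 0.05 s, during which the arm holds its last target. There are 200 camera calls.

## Working session

There is one attempt and no reset: what is moved stays moved. The work goes in short steps, Python scripts to look and compute and a tool call to move; the robot and the scene stay as the last step left them, time stands still between calls to the robot, and variables do not carry over. Pictures are saved under pics/ and viewed, at most 10 in all, crops included, and the job is handed in when it is done.

Besides the shell and the picture viewer there is one more tool, called after "Request:" as name(argument=value, ...), one argument or row to a line, values as JSON. arm_command: Moves the arm, as the interface text tells. Its arguments: {"type":"object","properties":{"series":{"type":"array"},"fingers":{"type":"number"}},"required":["series"]}

```bash
mkdir -p pics; ls; cat > h.py <<'E'
import numpy as np, cv2
from cell import get_state, vision, order
def K(n):
    c=vision.calibration(n); return c, np.array(c["extrinsics"])
def cloud(n):
    im,d=vision.get_image(n); c,E=K(n)
    v,u=np.mgrid[0:480,0:640]
    P=np.stack([(u-c["cx"])/c["fx"]*d,-(v-c["cy"])/c["fy"]*d,-d],-1)
    return im,d,P@E[:3,:3].T+E[:3,3]
def save(im,f): cv2.imwrite(f,im[:,:,::-1])
E
python3 - <<'E'
from h import *
s=get_state(); print({k:np.round(v,3).tolist() for k,v in s.items()})
for n in ("scene","side"):
    im,d,P=cloud(n); save(im,f"pics/{n}0.png"); np.savez(f"{n}0.npz",im=im,d=d,P=P)
    c=vision.calibration(n); print(n,{k:np.round(v,3).tolist() for k,v in c.items()})
    h=cv2.cvtColor(im,cv2.COLOR_RGB2HSV)
    for nm,lo,hi in (("yellow",(22,120,100),(35,255,255)),("red",(0,150,80),(6,255,255)),("blue",(100,120,60),(125,255,255))):
        m=cv2.inRange(h,lo,hi)
        nl,l,st,ce=cv2.connectedComponentsWithStats(m)
        for i in range(1,nl):
            if st[i,4]>40:
                q=P[(l==i)&(d>0)]
                print(nm,st[i].tolist(),np.round(np.median(q,0),3) if len(q) else None)
E
```

```text
pics
{'t': 0.0, 'joint_positions': [1.154, 0.322, -0.07, 1.452, 0.023, 1.371, -0.057], 'joint_vel': [-0.002, 0.002, 0.0, 0.002, 0.001, 0.001, 0.001], 'joint_efforts': [0.001, -49.358, -0.381, -31.433, 0.013, 0.011, 0.0], 'ee_pos': [0.271, -0.59, 0.247], 'eef_rot': [[0.909, 0.418, -0.001], [0.418, -0.909, 0.002], [-0.0, -0.002, -1.0]], 'ft_force': [-0.648, -0.24, 0.565], 'torque': [0.052, -0.021, 0.008], 'grip_force': 0.0, 'width': 0.085}
scene {'fx': 561.157, 'fy': 561.157, 'cx': 319.229, 'cy': 241.069, 'extrinsics': [[0.859, -0.439, 0.263, 0.881], [0.512, 0.748, -0.421, -0.428], [-0.012, 0.497, 0.868, 1.14], [0.0, 0.0, 0.0, 1.0]]}
yellow [252, 346, 14, 21, 157] [ 0.614 -0.216  0.17 ]
red [432, 49, 81, 58, 636] [0.654 0.706 0.007]
red [434, 50, 23, 17, 49] [0.564 0.703 0.127]
blue [283, 243, 48, 22, 288] [0.557 0.039 0.096]
blue [219, 295, 47, 39, 159] [ 0.503 -0.148  0.104]
blue [216, 298, 92, 89, 1650] [ 0.624 -0.209  0.104]
side {'fx': 480.576, 'fy': 480.576, 'cx': 320.364, 'cy': 248.161, 'extrinsics': [[-0.992, 0.072, -0.104, 0.447], [-0.127, -0.567, 0.814, 0.982], [-0.001, 0.821, 0.571, 0.766], [0.0, 0.0, 0.0, 1.0]]}
yellow [311, 172, 10, 10, 41] [ 0.613 -0.209  0.17 ]
red [125, 426, 143, 54, 515] [0.684 0.59  0.129]
blue [292, 199, 41, 24, 363] [ 0.612 -0.11   0.104]
blue [334, 202, 23, 20, 220] [ 0.52  -0.135  0.104]
blue [303, 251, 45, 4, 172] [0.556 0.043 0.096]
blue [262, 318, 15, 10, 116] [0.632 0.323 0.122]
```

```bash
python3 - <<'E'
import cv2,numpy as np
a=cv2.imread("pics/scene0.png")[215:415,170:390]; b=cv2.imread("pics/side0.png")[110:330,230:450]
cv2.imwrite("pics/a1.png",np.hstack([cv2.resize(a,(400,364),interpolation=cv2.INTER_CUBIC),cv2.resize(b,(400,364),interpolation=cv2.INTER_CUBIC)]))
E
```

```text
(no output)
```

View pics/scene0.png

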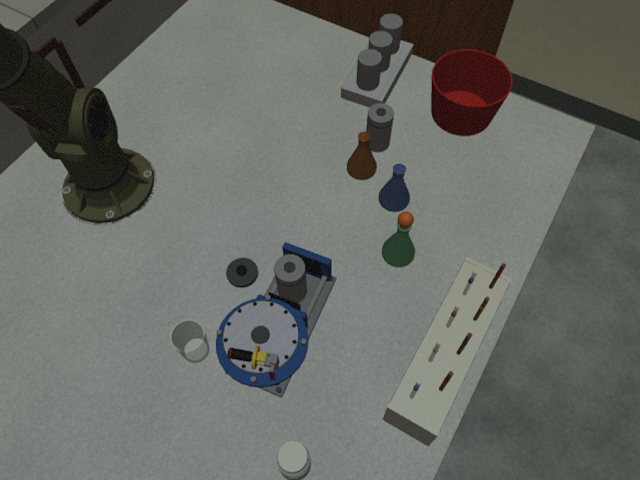

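View pics/a1.png

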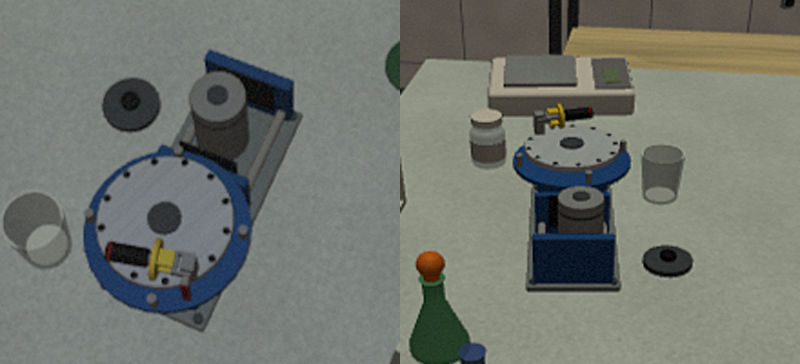

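The scene view shows the wheel hub at about (260,334), the handle folded over the wheel's near side with the grip pointing left at (240,353), the collar at (258,357) and the hinge at (270,364). The beaker is at (189,340), the pot at (290,275) and the lid at (242,271). Next I'll measure these from the depth.

```bash
python3 - <<'E'
import numpy as np, cv2
for n in ("scene","side"):
    z=np.load(f"{n}0.npz"); im,d,P=z["im"],z["d"],z["P"]
    h=cv2.cvtColor(im,cv2.COLOR_RGB2HSV)
    near=(np.hypot(P[...,0]-.575,P[...,1]+.18)<.13)&(d>0)
    w=near&(abs(P[...,2]-.131)<.003)&(h[...,1]<70)
    q=P[w][:,:2].astype(np.float32); c,r=cv2.minEnclosingCircle(q); print(n,"wheel",c,r,len(q), np.median(P[w][:,2]))
    up=near&(P[...,2]>.145)&(P[...,2]<.2)
    q=P[up]
    print("handle pts",len(q),np.round(q.min(0),3),np.round(q.max(0),3))
    for nm,mk in (("yel",(h[...,1]>120)&(h[...,0]>20)&(h[...,0]<36)),("dark",h[...,2]<60),("red",(h[...,1]>110)&((h[...,0]<8)|(h[...,0]>172)))):
        qq=P[up&mk]
        if len(qq): print(nm,len(qq),np.round(qq.mean(0),4),np.round(qq.min(0),3),np.round(qq.max(0),3))
    if len(q):
        m=q.mean(0);_,_,v=np.linalg.svd(q-m); print("axis",m,v[0])
    # pot, jaws
    t=(abs(P[...,2]-.127)<.006)&(np.hypot(P[...,0]-.6,P[...,1]+.02)<.08)&(d>0)&(h[...,1]<70)
    q=P[t][:,:2].astype(np.float32)
    if len(q): print("pot",cv2.minEnclosingCircle(q),np.median(P[t],0))
    b=(h[...,0]>100)&(h[...,0]<125)&(h[...,1]>120)&(d>0)&(P[...,1]>-.08)&(P[...,1]<.1)&(abs(P[...,0]-.6)<.15)
    q=P[b]; 
    if len(q): print("anvil",cv2.minAreaRect(q[:,:2].astype(np.float32)),q[:,2].max())
    # beaker
    t=(P[...,2]>.01)&(P[...,2]<.1)&(np.hypot(P[...,0]-.46,P[...,1]+.25)<.07)&(d>0)
    q=P[t]; print("beaker",len(q),q.min(0),q.max(0)) if len(q) else 0
E
```

```text
scene wheel (0.5883722305297852, -0.1697852611541748) 0.07632388174533844 2910 0.1306854297933523
handle pts 694 [ 0.559 -0.244  0.145] [ 0.65  -0.193  0.181]
yel 187 [ 0.6137 -0.2177  0.1689] [ 0.587 -0.237  0.147] [ 0.627 -0.2    0.181]
dark 269 [ 0.5921 -0.2261  0.1643] [ 0.56  -0.243  0.145] [ 0.65  -0.199  0.173]
red 40 [ 0.593  -0.2316  0.1616] [ 0.559 -0.242  0.145] [ 0.65  -0.224  0.17 ]
axis [ 0.60886489 -0.2198457   0.16486257] [ 0.94754988  0.31486762 -0.05484162]
pot ((0.5528049468994141, -0.02026117965579033), 0.03315568342804909) [ 0.55438269 -0.02177038  0.12661547]
anvil ((0.5644880533218384, -0.019444264471530914), (0.1084659993648529, 0.13475432991981506), 7.175877094268799) 0.10226355851796654
beaker 1104 [ 0.41167409 -0.26806017  0.01027081] [ 0.52948218 -0.19984522  0.09963897]
side wheel (0.5831072330474854, -0.1660865694284439) 0.07337228953838348 914 0.13036557190288706
handle pts 288 [ 0.56  -0.233  0.145] [ 0.648 -0.187  0.179]
yel 82 [ 0.6104 -0.2056  0.1627] [ 0.59  -0.22   0.146] [ 0.627 -0.194  0.179]
dark 148 [ 0.5978 -0.2103  0.1603] [ 0.56  -0.233  0.145] [ 0.648 -0.187  0.17 ]
red 15 [ 0.5654 -0.2218  0.1638] [ 0.561 -0.229  0.159] [ 0.585 -0.213  0.169]
axis [ 0.605747   -0.2081624   0.16109941] [-0.93971965 -0.3406526   0.02971169]
pot ((0.573479413986206, -0.041718821972608566), 0.06697868555784225) [ 0.55500684 -0.01193709  0.12628661]
anvil ((0.5648965239524841, -0.014824986457824707), (0.1079188734292984, 0.14414846897125244), 7.934882640838623) 0.10786888842458653
beaker 708 [ 0.41353315 -0.26798263  0.01008611] [ 0.48013014 -0.19216538  0.09167324]
```

Request:
arm_command(
  series=[
    [[3.2, -1.5, -0.5], [0, 0, 0]],
    [[6.5, -3.1, -1], [0, 0, 0]],
    [[9.8, -4.7, -1], [0, 0, 0]],
    [[13, -6.2, -1], [0, 0, 0]],
    [[16, -7.6, -1], [0, 0, 0]],
  ],
)

```text
t: 0.52
ee_pos: [0.3862, -0.4527, 0.2581]
eef_rot: [[0.908, 0.418, -0.0], [0.418, -0.908, 0.001], [0.0, -0.001, -1.0]]
ft_force: [0.7, -0.3, -0.2]
width: 0.0856
grip_force: 0.0
```

Request:
arm_command(
  series=[
    [[3.2, -1.5, 0], [0, 0, 0]],
    [[6.5, -3.1, 0], [0, 0, 0]],
    [[9.8, -4.7, 0], [0, 0, 0]],
    [[13, -6.2, 0], [0, 0, 0]],
    [[16, -7.6, 0], [0, 0, 0]],
  ],
)

```text
t: 0.93
ee_pos: [0.4997, -0.3167, 0.258]
eef_rot: [[0.908, 0.418, -0.0], [0.418, -0.908, 0.0], [-0.0, -0.001, -1.0]]
ft_force: [0.7, -0.7, 0.4]
width: 0.0858
grip_force: 0.0
```

Request:
arm_command(
  series=[
    [[3, -1.4, 0], [0, 0, 0.03]],
    [[6, -2.8, 0], [0, 0, 0.07]],
    [[9, -4.2, 0], [0, 0, 0.1]],
    [[11.1, -5.3, 0], [0, 0, 0.1]],
    [[11.1, -5.3, 0], [0, 0, 0.1]],
  ],
)

```text
t: 1.35
ee_pos: [0.5807, -0.2169, 0.2577]
eef_rot: [[0.943, 0.334, 0.001], [0.334, -0.943, 0.004], [0.003, -0.004, -1.0]]
ft_force: [0.1, 1.0, -0.2]
width: 0.0855
grip_force: 0.0
```

```bash
python3 - <<'E'
from h import *
s=get_state(); print(s["t"],np.round(s["ee_pos"],4),np.round(s["eef_rot"],3).tolist(),np.round(s["ft_force"],1),np.round(s["joint_positions"],2))
im,d,P=cloud("wrist"); save(im,"pics/w1.png"); np.savez("w1.npz",im=im,d=d,P=P)
E
```

```text
1.35 [ 0.5807 -0.2169  0.2577] [[0.943, 0.334, 0.001], [0.334, -0.943, 0.004], [0.003, -0.004, -1.0]] [ 0.1  1.  -0.2] [ 0.61  0.27 -0.35  1.51  0.09  1.38 -0.98]
```

View pics/w1.png

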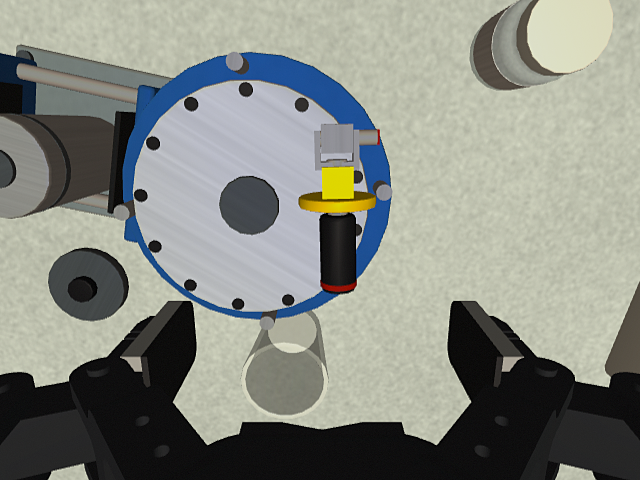

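The wrist view shows the hub at (249,205), the flange at (337,202) and the grip from (338,215) to (338,290). The grip is parallel to the tool x axis. The beaker is below the wheel at (285,370). Next I'll get the exact numbers.

```bash
python3 - <<'E'
from h import *
z=np.load("w1.npz"); im,d,P=z["im"],z["d"],z["P"]
h=cv2.cvtColor(im,cv2.COLOR_RGB2HSV)
u=np.mgrid[0:480,0:640][1]
w=(abs(P[...,2]-.131)<.0035)&(h[...,1]<70)&(d>0)&(h[...,2]>90)&(u>130)&(u<400)
q=P[w][:,:2].astype(np.float32); print("wheel",cv2.minEnclosingCircle(q),np.median(P[w][:,2]))
hb=(abs(P[...,2]-.137)<.003)&(h[...,2]<110)&(u>200)&(u<300)&(d>0)
q=P[hb][:,:2].astype(np.float32); c,r=cv2.minEnclosingCircle(q); print("hub",c,r,np.median(P[hb],0))
s=get_state();R=np.array(s["eef_rot"]);t=np.array(s["ee_pos"])
up=(P[...,2]>.148)&(P[...,2]<.2)&(d>0)&(u>290)&(u<385)
T=(P-t)@R
red=up&((h[...,0]<8)|(h[...,0]>172))&(h[...,1]>110)
yel=up&(h[...,0]>18)&(h[...,0]<36)&(h[...,1]>120)
blk=up&(h[...,2]<70)&(h[...,1]<110)
for n,m in (("red",red),("yel",yel),("blk",blk)):
    print(n,m.sum(),"world",np.round(np.median(P[m],0),4),"tool pct",np.round(np.percentile(T[m],[1,50,99],axis=0),4).tolist())
for a,b in ((213,225),(245,255),(270,280)):
    v=np.mgrid[0:480,0:640][0]; m=blk&(v>a)&(v<b); print(a,np.round(np.percentile(T[m],[2,50,98],axis=0),4).tolist())
E
```

```text
wheel ((0.5793986320495605, -0.172869473695755), 0.0719560906291008) 0.13043601350477574
hub (0.5797951817512512, -0.1726788431406021) 0.017907029017806053 [ 0.58033845 -0.172758    0.13638556]
red 308 world [ 0.5613 -0.2347  0.1664] tool pct [[-0.0247, -0.0012, 0.088], [-0.0219, 0.0102, 0.0912], [0.0599, 0.0291, 0.1019]]
yel 2194 world [ 0.6091 -0.2163  0.1699] tool pct [[0.0213, -0.0117, 0.0791], [0.0269, 0.0069, 0.0877], [0.0426, 0.0261, 0.1062]]
blk 2390 world [ 0.5805 -0.2278  0.1664] tool pct [[-0.0208, -0.0018, 0.0886], [-0.0011, 0.0077, 0.0912], [0.0165, 0.0172, 0.0991]]
213 [[0.0119, -0.0017, 0.0897], [0.0146, 0.0077, 0.0927], [0.0166, 0.0168, 0.0994]]
245 [[-0.0048, -0.0018, 0.089], [-0.0018, 0.0078, 0.0911], [0.0009, 0.0168, 0.0987]]
270 [[-0.0194, -0.0012, 0.0887], [-0.0159, 0.0079, 0.0907], [-0.013, 0.017, 0.0974]]
```

Request:
arm_command(
  series=[
    [[-0.6, 0.8, 1], [0, 0.12, 0]],
    [[-0.6, 0.8, 3], [0, 0.24, 0]],
    [[-0.6, 0.8, 5], [0, 0.36, 0]],
    [[-0.6, 0.8, 7.5], [0, 0.48, 0]],
    [[-0.6, 0.8, 9.7], [0, 0.5, 0]],
  ],
  fingers=5,
)

```text
t: 1.82
ee_pos: [0.5684, -0.2382, 0.1576]
eef_rot: [[0.833, 0.316, 0.454], [0.277, -0.949, 0.152], [0.479, -0.001, -0.878]]
ft_force: [-2.2, 0.1, -1.5]
width: 0.0503
grip_force: 0.0
```

Request:
arm_command(
  series=[
    [[0, 0, 0], [0, 0, 0]],
    [[0, 0, 0], [0, 0, 0]],
  ],
)

```text
t: 1.98
ee_pos: [0.5728, -0.2349, 0.1603]
eef_rot: [[0.832, 0.322, 0.451], [0.282, -0.947, 0.156], [0.477, -0.002, -0.879]]
ft_force: [1.0, 1.0, 0.9]
width: 0.0501
grip_force: 0.0
```

Request:
arm_command(
  series=[
    [[0, 0, 0], [0, 0, 0]],
    [[0, 0, 0], [0, 0, 0]],
    [[0, 0, 0], [0, 0, 0]],
    [[0, 0, 0], [0, 0, 0]],
    [[0, 0, 0], [0, 0, 0]],
  ],
  fingers=0,
)

```text
t: 2.4
ee_pos: [0.5742, -0.2291, 0.1618]
eef_rot: [[0.829, 0.333, 0.449], [0.291, -0.943, 0.163], [0.477, -0.004, -0.879]]
ft_force: [-7.9, 5.6, 2.9]
width: 0.0183
grip_force: 58.1
```

Request:
arm_command(
  series=[
    [[0.46, 0, -0.65], [0, -0.12, 0]],
    [[0.99, 0, -1.24], [0, -0.24, 0]],
    [[1.58, 0, -1.76], [0, -0.36, 0]],
    [[2.24, 0, -2.21], [0, -0.48, 0]],
    [[2.94, 0, -2.57], [0, -0.6, 0]],
  ],
)

```text
t: 2.82
ee_pos: [0.5856, -0.2247, 0.1994]
eef_rot: [[0.939, 0.328, -0.106], [0.326, -0.945, -0.031], [-0.11, -0.005, -0.994]]
ft_force: [-6.7, 9.8, -5.4]
width: 0.0184
grip_force: 59.9
```

Request:
arm_command(
  series=[
    [[0.46, 0, -0.65], [0, -0.12, 0]],
    [[0.99, 0, -1.24], [0, -0.24, 0]],
    [[1.58, 0, -1.76], [0, -0.36, 0]],
    [[1.58, 0, -1.76], [0, -0.36, 0]],
    [[1.58, 0, -1.76], [0, -0.36, 0]],
  ],
)

```text
t: 3.23
ee_pos: [0.6047, -0.217, 0.2123]
eef_rot: [[0.842, 0.331, -0.426], [0.3, -0.944, -0.139], [-0.449, -0.011, -0.894]]
ft_force: [-7.7, 8.9, -4.0]
width: 0.0176
grip_force: 60.5
```

```bash
python3 - <<'E'
from h import *
s=get_state(); print(s["t"],np.round(s["ft_force"],1),np.round(s["joint_positions"],2))
a,_=vision.get_image("scene"); b,_=vision.get_image("side")
a=a[250:410,190:350]; b=b[110:270,270:430]
save(np.hstack([cv2.resize(x,(400,400),interpolation=cv2.INTER_CUBIC) for x in (a,b)]),"pics/l1.png")
E
```

```text
3.2333 [-7.7  8.9 -4. ] [ 0.36  0.63 -0.28  1.17  0.35  1.79 -1.14]
```

View pics/l1.png

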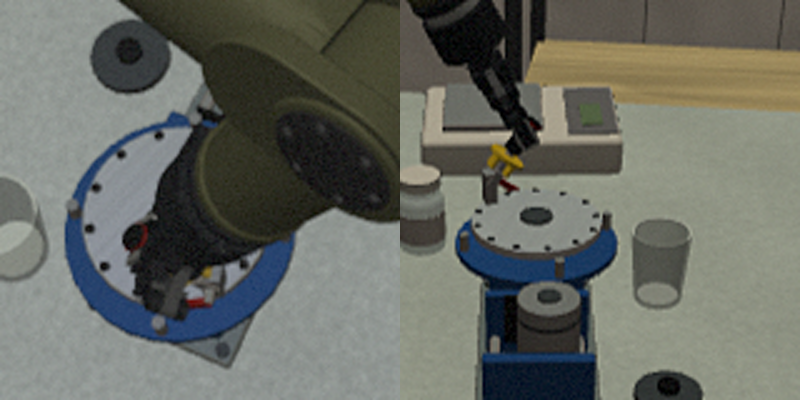

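The handle is up by about 1 rad and still in the jaws. I'll open, pitch the tool back and regrip along the handle.

Request:
arm_command(
  series=[
    [[0, 0, 0], [0, 0, 0]],
    [[0, 0, 0], [0, 0, 0]],
    [[0, 0, 0], [0, 0.12, 0]],
    [[0, 0, 0], [0, 0.24, 0]],
    [[0, 0, 0], [0, 0.36, 0]],
  ],
  fingers=5,
)

```text
t: 3.75
ee_pos: [0.6061, -0.2239, 0.2157]
eef_rot: [[0.942, 0.325, -0.085], [0.324, -0.946, -0.033], [-0.092, 0.004, -0.996]]
ft_force: [-0.8, -0.9, -0.7]
width: 0.0501
grip_force: 0.0
```

Request:
arm_command(
  series=[
    [[0, 0, 0], [0, 0.12, 0]],
    [[0, 0, 0], [0, 0.24, 0]],
    [[0, 0, 0], [0, 0.36, 0]],
    [[0, 0, 0], [0, 0.48, 0]],
    [[0, 0, 0], [0, 0.6, 0]],
  ],
)

```text
t: 4.17
ee_pos: [0.6049, -0.2257, 0.2178]
eef_rot: [[0.826, 0.323, 0.462], [0.286, -0.946, 0.151], [0.486, 0.008, -0.874]]
ft_force: [0.2, 1.5, 0.2]
width: 0.0499
grip_force: 0.0
```

Request:
arm_command(
  series=[
    [[0, 0, 0], [0, 0, 0]],
    [[0, 0, 0], [0, 0, 0]],
    [[0, 0, 0], [0, 0, 0]],
  ],
)

```text
t: 4.42
ee_pos: [0.6052, -0.224, 0.2161]
eef_rot: [[0.83, 0.326, 0.454], [0.287, -0.945, 0.154], [0.479, 0.003, -0.878]]
ft_force: [0.9, 0.2, 0.2]
width: 0.0498
grip_force: 0.0
```

```bash
python3 - <<'E'
from h import *
s=get_state(); R=np.array(s["eef_rot"]);t=np.array(s["ee_pos"]); print(s["t"],np.round(t,4),np.round(R,3).tolist(),np.round(s["ft_force"],1))
im,d,P=cloud("wrist"); save(im,"pics/w2.png"); np.savez("w2.npz",im=im,d=d,P=P)
h=cv2.cvtColor(im,cv2.COLOR_RGB2HSV); T=(P-t)@R
n=(np.hypot(P[...,0]-.62,P[...,1]+.21)<.06)&(P[...,2]>.15)&(d>0)
for nm,m in (("red",n&((h[...,0]<8)|(h[...,0]>172))&(h[...,1]>110)),("yel",n&(h[...,0]>18)&(h[...,0]<36)&(h[...,1]>120))):
    print(nm,m.sum(),np.round(np.percentile(T[m],[2,50,98],axis=0),4).tolist(),np.round(np.median(P[m],0),4)) if m.sum() else 0
print("pivot in tool",R.T@(np.array([.6394,-.2043,.157])-t))
E
```

```text
4.4167 [ 0.6052 -0.224   0.2161] [[0.83, 0.326, 0.454], [0.287, -0.945, 0.154], [0.479, 0.003, -0.878]] [0.9 0.2 0.2]
red 779 [[-0.0108, -0.0175, -0.0119], [0.0013, -0.0061, -0.0091], [0.0066, 0.0116, 0.0689]] [ 0.6001 -0.2189  0.2239]
yel 4924 [[-0.0124, -0.0284, 0.0311], [0.0075, -0.0096, 0.034], [0.02, 0.0093, 0.0379]] [ 0.6241 -0.2058  0.1901]
pivot in tool [ 0.00568488 -0.00761402  0.07038732]
```

View pics/w2.png

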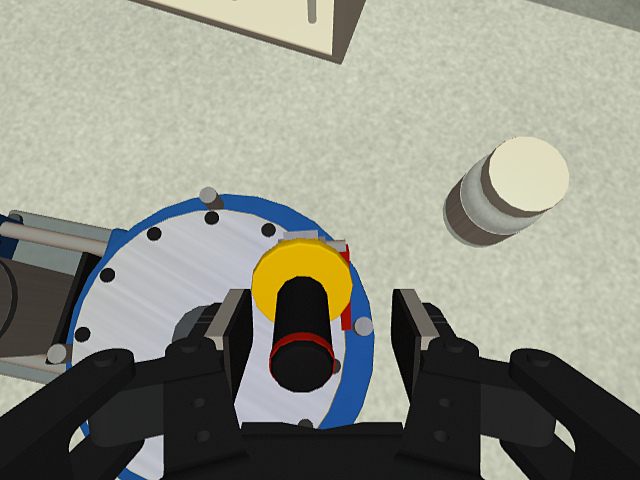

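The handle lies along the tool axis but sits about 8 mm to −y (left) of it, with the grip end at (302,365). I'll shift onto it, grip and raise it the rest of the way.

Request:
arm_command(
  series=[
    [[0, -0.85, 0], [0, 0, 0]],
    [[0, -0.85, 0], [0, 0, 0]],
    [[0, -0.85, 0], [0, 0, 0]],
  ],
)

```text
t: 4.72
ee_pos: [0.602, -0.2138, 0.2144]
eef_rot: [[0.829, 0.328, 0.453], [0.288, -0.945, 0.157], [0.479, 0.0, -0.878]]
ft_force: [-0.4, -0.4, 0.3]
width: 0.0502
grip_force: 0.0
```

Request:
arm_command(
  series=[
    [[0, 0, 0], [0, 0, 0]],
    [[0, 0, 0], [0, 0, 0]],
    [[0, 0, 0], [0, 0, 0]],
    [[0, 0, 0], [0, 0, 0]],
    [[0, 0, 0], [0, 0, 0]],
  ],
  fingers=0,
)

```text
t: 5.13
ee_pos: [0.6011, -0.2174, 0.2144]
eef_rot: [[0.83, 0.323, 0.455], [0.284, -0.946, 0.154], [0.48, 0.002, -0.877]]
ft_force: [0.7, -5.0, 2.1]
width: 0.0185
grip_force: 58.4
```

Request:
arm_command(
  series=[
    [[0.85, 0, 0], [0, -0.12, 0]],
    [[1.7, 0, 0.07], [0, -0.24, 0]],
    [[2.5, 0, 0.25], [0, -0.36, 0]],
    [[3.3, 0, 0.53], [0, -0.48, 0]],
    [[3.7, 0, 0.7], [0, -0.54, 0]],
  ],
)

```text
t: 5.55
ee_pos: [0.6334, -0.2032, 0.2258]
eef_rot: [[0.944, 0.326, -0.049], [0.325, -0.945, -0.015], [-0.052, -0.002, -0.999]]
ft_force: [-9.0, -0.6, 7.5]
width: 0.0185
grip_force: 60.2
```

Request:
arm_command(
  series=[
    [[0, 0, 0], [0, 0, 0]],
    [[0, 0, 0], [0, 0, 0]],
  ],
)

```text
t: 5.72
ee_pos: [0.6352, -0.2018, 0.2259]
eef_rot: [[0.944, 0.327, -0.041], [0.327, -0.945, -0.011], [-0.042, -0.003, -0.999]]
ft_force: [-2.1, 1.4, 5.0]
width: 0.0184
grip_force: 60.4
```

Request:
arm_command(
  series=[
    [[0.4, 0, 0], [0, 0, 0]],
    [[0.7, 0, 0], [0, 0, 0]],
    [[0.7, 0, 0], [0, 0, 0]],
  ],
)

```text
t: 5.97
ee_pos: [0.6373, -0.201, 0.2259]
eef_rot: [[0.945, 0.325, -0.049], [0.325, -0.946, -0.012], [-0.05, -0.005, -0.999]]
ft_force: [-11.2, 0.5, 10.4]
width: 0.0186
grip_force: 61.1
```

Request:
arm_command(
  series=[
    [[0.4, 0, 0], [0, 0, 0]],
    [[0.4, 0, 0], [0, 0, 0]],
    [[0.4, 0, 0], [0, 0, 0]],
  ],
)

```text
t: 6.22
ee_pos: [0.6418, -0.199, 0.2257]
eef_rot: [[0.944, 0.325, -0.046], [0.325, -0.946, -0.011], [-0.048, -0.005, -0.999]]
ft_force: [-9.1, 2.7, 8.4]
width: 0.0184
grip_force: 61.7
```

Request:
arm_command(
  series=[
    [[0, 0, 0], [0, 0, 0]],
    [[0, 0, 0], [0, 0, 0]],
    [[0, 0, 0], [0, 0, 0]],
    [[0, 0, 0], [0, 0, 0]],
  ],
  fingers=4,
)

```text
t: 6.55
ee_pos: [0.6452, -0.2004, 0.2247]
eef_rot: [[0.945, 0.325, -0.038], [0.325, -0.946, -0.013], [-0.04, -0.0, -0.999]]
ft_force: [0.8, 0.1, -0.2]
width: 0.0399
grip_force: 0.0
```

```bash
python3 - <<'E'
from h import *
s=get_state(); R=np.array(s["eef_rot"]);t=np.array(s["ee_pos"]); print(s["t"],np.round(t,4),np.round(R,3).tolist(),np.round(s["ft_force"],1))
im,d,P=cloud("wrist"); np.savez("w3.npz",im=im,d=d,P=P)
b,db,Pb=cloud("side"); a,_=vision.get_image("scene")
save(np.hstack([cv2.resize(im,(533,400)),cv2.resize(b[130:230,285:350],(260,400),interpolation=cv2.INTER_CUBIC)]),"pics/w3.png")
for im,d,P in((im,d,P),(b,db,Pb)):
    h=cv2.cvtColor(im,cv2.COLOR_RGB2HSV); T=(P-t)@R
    n=(np.hypot(P[...,0]-.635,P[...,1]+.21)<.05)&(P[...,2]>.165)&(d>0)
    for nm,m in (("red",n&((h[...,0]<8)|(h[...,0]>172))&(h[...,1]>110)),("yel",n&(h[...,0]>18)&(h[...,0]<36)&(h[...,1]>120))):
        if m.sum(): print(nm,m.sum(),np.round(np.percentile(P[m],[2,50,98],axis=0),4).tolist())
E
```

```text
6.55 [ 0.6452 -0.2004  0.2247] [[0.945, 0.325, -0.038], [0.325, -0.946, -0.013], [-0.04, -0.0, -0.999]] [ 0.8  0.1 -0.2]
red 683 [[0.6303, -0.2097, 0.233], [0.6439, -0.1968, 0.237], [0.6463, -0.1898, 0.2392]]
yel 4949 [[0.6235, -0.2175, 0.1902], [0.6456, -0.1945, 0.1929], [0.6581, -0.1798, 0.1946]]
red 17 [[0.6143, -0.2153, 0.2198], [0.6374, -0.1722, 0.3532], [0.6663, -0.1606, 0.3908]]
yel 347 [[0.6192, -0.2049, 0.1759], [0.6332, -0.1758, 0.4413], [0.6574, -0.1615, 0.5227]]
```

View pics/w3.png

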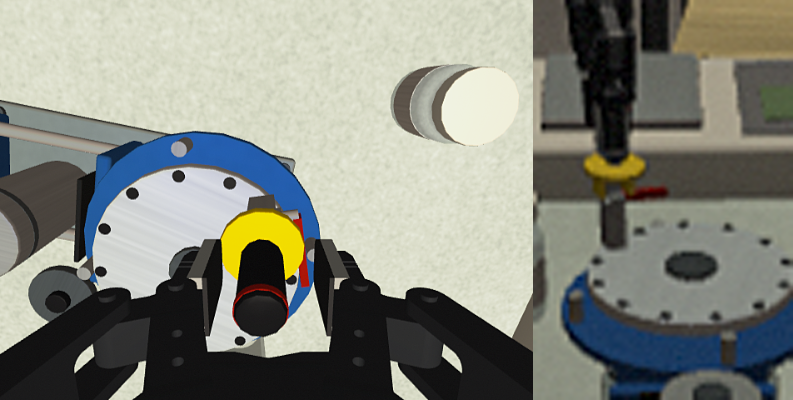

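The side view shows the handle upright above the wheel rim. In the wrist view it stands between the pads, with the flange clear below. I'll check how level the flange is and where its centre is.

```bash
python3 - <<'E'
from h import *
z=np.load("w3.npz"); im,d,P=z["im"],z["d"],z["P"]; h=cv2.cvtColor(im,cv2.COLOR_RGB2HSV)
m=(np.hypot(P[...,0]-.635,P[...,1]+.21)<.05)&(P[...,2]>.185)&(P[...,2]<.2)&(d>0)&(h[...,0]>18)&(h[...,0]<36)&(h[...,1]>120)
m=cv2.erode(m.astype(np.uint8),np.ones((3,3)))>0
q=P[m]; A=np.c_[q[:,:2],np.ones(len(q))]; co=np.linalg.lstsq(A,q[:,2],rcond=None)[0]; print("slope",co[:2],"along x tool",co[0]*.945+co[1]*.326)
c,r=cv2.minEnclosingCircle(q[:,:2].astype(np.float32)); print("flange",c,r)
s=get_state();R=np.array(s["eef_rot"]);t=np.array(s["ee_pos"]);print("flange ctr in tool",R.T@(np.array([*c,co@[*c,1]])-t))
m=(np.hypot(P[...,0]-.635,P[...,1]+.21)<.03)&(P[...,2]>.2)&(P[...,2]<.25)&(d>0)&(h[...,2]<90)
T=(P-t)@R;m&=abs(T[...,1])<.017; print("grip tool",np.round(np.percentile(T[m],[2,50,98],axis=0),4).tolist())
m&=P[...,2]>.238;print("top",np.round(np.percentile(T[m],[2,50,98],axis=0),4).tolist(), P[m].mean(0))
E
```

```text
slope [0.03379459 0.02208445] along x tool 0.039135415287084384
flange (0.6386646628379822, -0.19851204752922058) 0.020574942231178284
flange ctr in tool [-0.00421151 -0.00407598  0.03239343]
grip tool [[-0.0159, -0.0125, -0.0163], [-0.0018, -0.0035, -0.0115], [0.0033, 0.0053, 0.0225]]
top [[-0.0167, -0.012, -0.0166], [-0.0076, -0.0037, -0.0151], [0.0, 0.0049, -0.0133]] [ 0.63728818 -0.19948934  0.24020324]
```

Request:
arm_command(
  series=[
    [[-0.4, -0.4, 0], [0, 0, 0]],
    [[-0.4, -0.4, 0], [0, 0.04, 0]],
    [[-0.4, -0.4, 0], [0, 0.04, 0]],
  ],
  fingers=2.8,
)

```text
t: 6.95
ee_pos: [0.6391, -0.1986, 0.2254]
eef_rot: [[0.946, 0.324, 0.0], [0.324, -0.946, -0.0], [0.0, 0.001, -1.0]]
ft_force: [-0.3, -0.4, 0.2]
width: 0.0279
grip_force: 0.0
```

Request:
arm_command(
  series=[
    [[0, 0, 0.5], [0, 0, 0]],
    [[0, 0, 1], [0, 0, 0]],
    [[0, 0, 1.4], [0, 0, 0]],
    [[0, 0, 1.7], [0, 0, 0]],
    [[0, 0, 1.9], [0, 0, 0]],
  ],
)

```text
t: 7.37
ee_pos: [0.6402, -0.1978, 0.2062]
eef_rot: [[0.946, 0.325, -0.0], [0.325, -0.946, 0.0], [-0.0, -0.0, -1.0]]
ft_force: [-1.8, 1.5, 4.7]
width: 0.028
grip_force: 2.3
```

Request:
arm_command(
  series=[
    [[0, 0, 0.2], [0, 0, 0]],
    [[0, 0, 0.4], [0, 0, 0]],
    [[0, 0, 0.6], [0, 0, 0]],
    [[0, 0, 0.6], [0, 0, 0]],
  ],
)

```text
t: 7.7
ee_pos: [0.6404, -0.1977, 0.2001]
eef_rot: [[0.946, 0.325, 0.001], [0.325, -0.946, 0.0], [0.001, -0.0, -1.0]]
ft_force: [0.7, 0.7, 3.6]
width: 0.0282
grip_force: 1.5
```

Request:
arm_command(
  series=[
    [[0, 0, 0.2], [0, 0, 0]],
    [[0, 0, 0.4], [0, 0, 0]],
    [[0, 0, 0.6], [0, 0, 0]],
    [[0, 0, 0.6], [0, 0, 0]],
  ],
)

```text
t: 8.03
ee_pos: [0.6407, -0.1976, 0.1959]
eef_rot: [[0.946, 0.325, 0.002], [0.325, -0.946, -0.0], [0.002, 0.001, -1.0]]
ft_force: [-1.6, 2.2, 9.7]
width: 0.0279
grip_force: 5.0
```

Request:
arm_command(
  series=[
    [[0, 0, 0.15], [0, 0, 0]],
    [[0, 0, 0.3], [0, 0, 0]],
    [[0, 0, 0.3], [0, 0, 0]],
  ],
)

```text
t: 8.28
ee_pos: [0.6414, -0.1973, 0.1955]
eef_rot: [[0.946, 0.325, 0.004], [0.325, -0.946, -0.001], [0.004, 0.002, -1.0]]
ft_force: [-4.3, 3.8, 19.2]
width: 0.028
grip_force: 9.5
```

Request:
arm_command(
  series=[
    [[0, 0, -1], [0, 0, 0]],
    [[0, 0, -2], [0, 0, 0]],
    [[0, 0, -3.2], [0, 0, 0]],
    [[0, 0, -3.2], [0, 0, 0]],
    [[0, 0, -3.2], [0, 0, 0]],
  ],
  fingers=4,
)

```text
t: 8.7
ee_pos: [0.6404, -0.1985, 0.2236]
eef_rot: [[0.946, 0.324, 0.001], [0.324, -0.946, -0.001], [0.001, 0.001, -1.0]]
ft_force: [-0.3, -0.2, -0.1]
width: 0.04
grip_force: 0.0
```

```bash
python3 - <<'E'
from h import *
s=get_state(); R=np.array(s["eef_rot"]);t=np.array(s["ee_pos"]); print(s["t"],np.round(t,4),np.round(s["ft_force"],1),np.round(s["joint_positions"],2))
im,d,P=cloud("wrist"); h=cv2.cvtColor(im,cv2.COLOR_RGB2HSV); T=(P-t)@R
m=(np.hypot(P[...,0]-.638,P[...,1]+.2)<.04)&(P[...,2]>.16)&(P[...,2]<.2)&(d>0)&(h[...,0]>18)&(h[...,0]<36)&(h[...,1]>120)
m=cv2.erode(m.astype(np.uint8),np.ones((3,3)))>0; q=P[m]
A=np.c_[q[:,:2],np.ones(len(q))]; co=np.linalg.lstsq(A,q[:,2],rcond=None)[0]
c,r=cv2.minEnclosingCircle(q[:,:2].astype(np.float32)); ctr=np.array([*c,co@[*c,1]])
print("slope",co[:2],"flange",ctr,r,"in tool",R.T@(ctr-t))
g=(abs(P[...,2]-.240)<.003)&(np.hypot(P[...,0]-.638,P[...,1]+.2)<.03)&(d>0); print("top",np.round(np.percentile(T[g],[2,50,98],axis=0),4).tolist())
w=(abs(P[...,2]-.131)<.0035)&(h[...,1]<70)&(d>0)&(h[...,2]>90)&(np.hypot(P[...,0]-.58,P[...,1]+.173)<.08)
print("wheel",cv2.minEnclosingCircle(P[w][:,:2].astype(np.float32)))
E
```

```text
8.7 [ 0.6404 -0.1985  0.2236] [-0.3 -0.2 -0.1] [ 0.56  0.4  -0.4   1.42  0.16  1.35 -1.09]
slope [0.01022265 0.00757427] flange [ 0.63968939 -0.19753498  0.17775317] 0.020260024815797806 in tool [-0.00035233 -0.00117875  0.04588259]
top [[-0.0107, -0.0243, -0.0189], [0.0001, -0.0007, -0.0159], [0.0094, 0.0231, -0.0135]]
wheel ((0.5812868475914001, -0.1690099537372589), 0.07176375389099121)
```

Flange face is at z 0.178, so the collar is locked. The handle is at (0.640,-0.198) and the radius is 65 mm. I'll grip it and compute the turning steps.

Request:
arm_command(
  series=[
    [[0, -0.1, 0], [0, 0, 0]],
    [[0, -0.1, 0], [0, 0, 0]],
    [[0, -0.1, 0], [0, 0, 0]],
    [[0, -0.1, 0], [0, 0, 0]],
    [[0, -0.1, 0], [0, 0, 0]],
  ],
  fingers=0,
)

```text
t: 9.17
ee_pos: [0.6398, -0.198, 0.2226]
eef_rot: [[0.946, 0.324, 0.0], [0.324, -0.946, -0.001], [-0.0, 0.001, -1.0]]
ft_force: [2.4, -2.8, -3.4]
width: 0.0188
grip_force: 58.6
```

```bash
python3 - <<'E'
from h import *
s=get_state(); R=np.array(s["eef_rot"]);t=np.array(s["ee_pos"]);print(t,np.round(s["ft_force"],1),s["width"])
C=np.array([.5796,-.1728]); v=R[:2,:2].T@(np.array([.6398,-.1978])-C); f0=np.arctan2(v[1],v[0]); print(f0,np.hypot(*v)); r=6.5
d=2*np.pi/25
for k in range(5):
    a=f0+k*5*d
    print(k,[[round(r*(np.cos(a+i*d)-np.cos(a)),1+1),round(r*(np.sin(a+i*d)-np.sin(a)),2)] for i in range(1,6)])
E
```

```text
[ 0.63983403 -0.19797598  0.22261828] [ 2.4 -2.8 -3.4] 0.01882013715952197
0.7238075441792798 0.06518465508788544
0 [[np.float64(-1.22), np.float64(1.08)], [np.float64(-2.68), np.float64(1.81)], [np.float64(-4.27), np.float64(2.17)], [np.float64(-5.9), np.float64(2.11)], [np.float64(-7.46), np.float64(1.66)]]
1 [[np.float64(-1.4), np.float64(-0.83)], [np.float64(-2.55), np.float64(-1.98)], [np.float64(-3.38), np.float64(-3.39)], [np.float64(-3.83), np.float64(-4.95)], [np.float64(-3.88), np.float64(-6.58)]]
2 [[np.float64(0.36), np.float64(-1.59)], [np.float64(1.1), np.float64(-3.04)], [np.float64(2.18), np.float64(-4.26)], [np.float64(3.53), np.float64(-5.18)], [np.float64(5.06), np.float64(-5.73)]]
3 [[np.float64(1.62), np.float64(-0.15)], [np.float64(3.23), np.float64(0.11)], [np.float64(4.73), np.float64(0.75)], [np.float64(6.01), np.float64(1.75)], [np.float64(7.01), np.float64(3.04)]]
4 [[np.float64(0.65), np.float64(1.5)], [np.float64(0.9), np.float64(3.11)], [np.float64(0.74), np.float64(4.73)], [np.float64(0.19), np.float64(6.26)], [np.float64(-0.73), np.float64(7.61)]]
```

Request:
arm_command(
  series=[
    [[-1.22, 1.08, 0], [0, 0, 0]],
    [[-2.68, 1.81, 0], [0, 0, 0]],
    [[-4.27, 2.17, 0], [0, 0, 0]],
    [[-5.9, 2.11, 0], [0, 0, 0]],
    [[-7.46, 1.66, 0], [0, 0, 0]],
  ],
)

```text
t: 9.58
ee_pos: [0.576, -0.2346, 0.2226]
eef_rot: [[0.945, 0.327, 0.003], [0.327, -0.945, 0.004], [0.004, -0.002, -1.0]]
ft_force: [6.6, 5.1, -4.5]
width: 0.0183
grip_force: 59.7
```

```bash
python3 - <<'E'
from h import *
s=get_state();print(s["t"],np.round(s["ee_pos"],4),np.round(s["ft_force"],1),np.round(s["torque"],2))
im,_=vision.get_image("wrist"); save(cv2.resize(im,(400,300)),"pics/w4.png")
E
```

```text
9.5833 [ 0.576  -0.2346  0.2226] [ 6.6  5.1 -4.5] [ 0.66 -1.39 -0.03]
```

View pics/w4.png

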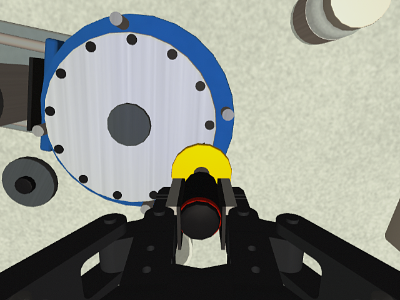

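The wheel has turned. The handle is upright in the jaws at (200,210) and the hub is at (128,125). The forces are small, so I'll carry on.

Request:
arm_command(
  series=[
    [[-1.4, -0.83, 0], [0, 0, 0]],
    [[-2.55, -1.98, 0], [0, 0, 0]],
    [[-3.38, -3.39, 0], [0, 0, 0]],
    [[-3.83, -4.95, 0], [0, 0, 0]],
    [[-3.88, -6.58, 0], [0, 0, 0]],
  ],
)

```text
t: 10.05
ee_pos: [0.5184, -0.1864, 0.2227]
eef_rot: [[0.946, 0.326, 0.006], [0.326, -0.946, -0.0], [0.005, 0.002, -1.0]]
ft_force: [12.9, -2.4, -10.6]
width: 0.0187
grip_force: 59.6
```

Request:
arm_command(
  series=[
    [[0.36, -1.59, 0], [0, 0, 0]],
    [[1.1, -3.04, 0], [0, 0, 0]],
    [[2.18, -4.26, 0], [0, 0, 0]],
    [[3.53, -5.18, 0], [0, 0, 0]],
    [[5.06, -5.73, 0], [0, 0, 0]],
  ],
)

```text
t: 10.47
ee_pos: [0.5429, -0.1178, 0.2225]
eef_rot: [[0.946, 0.324, -0.007], [0.324, -0.946, -0.003], [-0.007, 0.0, -1.0]]
ft_force: [-5.5, -3.2, 0.3]
width: 0.0185
grip_force: 60.7
```

Request:
arm_command(
  series=[
    [[1.62, -0.15, 0], [0, 0, 0]],
    [[3.23, 0.11, 0], [0, 0, 0]],
    [[4.73, 0.75, 0], [0, 0, 0]],
    [[6.01, 1.75, 0], [0, 0, 0]],
    [[7.01, 3.04, 0], [0, 0, 0]],
  ],
)

```text
t: 10.88
ee_pos: [0.6204, -0.1175, 0.2225]
eef_rot: [[0.944, 0.329, -0.007], [0.329, -0.944, 0.006], [-0.004, -0.008, -1.0]]
ft_force: [-3.7, 5.6, 3.6]
width: 0.0184
grip_force: 60.8
```

Request:
arm_command(
  series=[
    [[0.65, 1.5, 0], [0, 0, 0]],
    [[0.9, 3.11, 0], [0, 0, 0]],
    [[0.74, 4.73, 0], [0, 0, 0]],
    [[0.19, 6.26, 0], [0, 0, 0]],
    [[-0.73, 7.61, 0], [0, 0, 0]],
  ],
)

```text
t: 11.3
ee_pos: [0.6423, -0.1914, 0.2226]
eef_rot: [[0.944, 0.33, 0.003], [0.33, -0.944, 0.008], [0.005, -0.007, -1.0]]
ft_force: [5.6, 6.2, -1.7]
width: 0.0188
grip_force: 60.3
```

Request:
arm_command(
  series=[
    [[-1.22, 1.08, 0], [0, 0, 0]],
    [[-2.68, 1.81, 0], [0, 0, 0]],
    [[-4.27, 2.17, 0], [0, 0, 0]],
    [[-5.9, 2.11, 0], [0, 0, 0]],
    [[-7.46, 1.66, 0], [0, 0, 0]],
  ],
)

```text
t: 11.72
ee_pos: [0.5762, -0.2346, 0.2226]
eef_rot: [[0.945, 0.327, 0.004], [0.327, -0.945, 0.004], [0.005, -0.002, -1.0]]
ft_force: [7.5, 5.3, -4.3]
width: 0.0183
grip_force: 60.5
```

```bash
python3 - <<'E'
from h import *
s=get_state();print(s["t"],np.round(s["ee_pos"],4),np.round(s["ft_force"],1))
f0=.7238;r=6.5;d=np.pi*2/25/2
for k in range(4):
    a=f0+2*np.pi/5+k*4*d
    print(k,[[round(float(r*(np.cos(a+i*d)-np.cos(a))),2),round(float(r*(np.sin(a+i*d)-np.sin(a))),2)] for i in range(1,5)])
E
```

```text
11.7167 [ 0.5762 -0.2346  0.2226] [ 7.5  5.3 -4.3]
0 [[-0.73, -0.37], [-1.4, -0.83], [-2.01, -1.37], [-2.55, -1.98]]
1 [[-0.46, -0.68], [-0.83, -1.4], [-1.1, -2.17], [-1.28, -2.97]]
2 [[-0.08, -0.81], [-0.05, -1.63], [0.08, -2.43], [0.31, -3.22]]
3 [[0.33, -0.75], [0.74, -1.45], [1.24, -2.1], [1.82, -2.67]]
```

Request:
arm_command(
  series=[
    [[-0.73, -0.37, 0], [0, 0, 0]],
    [[-1.4, -0.83, 0], [0, 0, 0]],
    [[-2.01, -1.37, 0], [0, 0, 0]],
    [[-2.55, -1.98, 0], [0, 0, 0]],
    [[-2.55, -1.98, 0], [0, 0, 0]],
  ],
)

```text
t: 12.13
ee_pos: [0.545, -0.2235, 0.2226]
eef_rot: [[0.945, 0.328, 0.002], [0.328, -0.945, 0.003], [0.003, -0.002, -1.0]]
ft_force: [6.1, 3.4, -4.4]
width: 0.0187
grip_force: 60.1
```

Request:
arm_command(
  series=[
    [[-0.46, -0.68, 0], [0, 0, 0]],
    [[-0.83, -1.4, 0], [0, 0, 0]],
    [[-0.83, -1.4, 0], [0, 0, 0]],
  ],
)

```text
t: 12.38
ee_pos: [0.5332, -0.2133, 0.2226]
eef_rot: [[0.945, 0.328, 0.004], [0.328, -0.945, 0.002], [0.004, -0.0, -1.0]]
ft_force: [8.3, 1.6, -6.4]
width: 0.0184
grip_force: 59.9
```

Request:
arm_command(
  series=[
    [[-0.27, -0.77, 0], [0, 0, 0]],
    [[-0.27, -0.77, 0], [0, 0, 0]],
    [[-0.27, -0.77, 0], [0, 0, 0]],
  ],
)

```text
t: 12.63
ee_pos: [0.5313, -0.2108, 0.2227]
eef_rot: [[0.945, 0.326, 0.011], [0.326, -0.945, -0.004], [0.01, 0.007, -1.0]]
ft_force: [18.0, -5.6, -13.6]
width: 0.0188
grip_force: 60.3
```

Request:
arm_command(
  series=[
    [[-0.18, -0.8, 0], [0, 0, 0]],
    [[-0.18, -0.8, 0], [0, 0, 0]],
    [[-0.18, -0.8, 0], [0, 0, 0]],
  ],
)

```text
t: 12.88
ee_pos: [0.5301, -0.2083, 0.2231]
eef_rot: [[0.946, 0.324, 0.02], [0.324, -0.946, -0.01], [0.016, 0.016, -1.0]]
ft_force: [29.8, -15.5, -21.2]
width: 0.0187
grip_force: 64.7
```

```bash
python3 - <<'E'
from h import *
s=get_state();print(s["t"],np.round(s["ee_pos"],4),np.round(s["ft_force"],1))
im,d,P=cloud("side"); save(cv2.resize(im[150:290,250:410],(640,560),interpolation=cv2.INTER_CUBIC),"pics/s5.png")
v=np.array(s["ee_pos"])[:2]-[.5796,-.1728]; print(np.arctan2(v[1],v[0]),np.hypot(*v))
E
```

```text
12.8833 [ 0.5301 -0.2083  0.2231] [ 29.8 -15.5 -21.2]
-2.51892741047374 0.06088782915954129
```

View pics/s5.png

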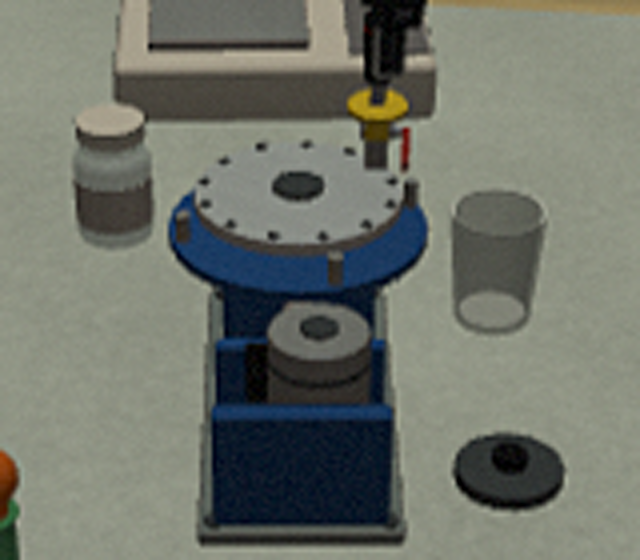

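The force rose sharply to about 33 N with the wheel no longer advancing, so it has come up solid. The side view shows the pot (320,350) between the jaws. I'll ease the load off and check the handle's lean.

Request:
arm_command(
  series=[
    [[0.2, 0.5, 0], [0, 0, 0]],
    [[0.4, 1.1, 0], [0, 0, 0]],
    [[0.4, 1.1, 0], [0, 0, 0]],
  ],
)

```text
t: 13.18
ee_pos: [0.5319, -0.2111, 0.2229]
eef_rot: [[0.945, 0.326, 0.004], [0.326, -0.945, 0.002], [0.004, -0.0, -1.0]]
ft_force: [7.6, -2.1, -3.9]
width: 0.0181
grip_force: 61.0
```

Request:
arm_command(
  series=[
    [[0, 0, 0], [0, 0, 0]],
    [[0, 0, 0], [0, 0, 0]],
    [[0, 0, 0], [0, 0, 0]],
    [[0, 0, 0], [0, 0, 0]],
  ],
  fingers=4.5,
)

```text
t: 13.52
ee_pos: [0.5293, -0.2114, 0.2232]
eef_rot: [[0.946, 0.325, -0.001], [0.325, -0.946, 0.0], [-0.001, -0.0, -1.0]]
ft_force: [0.1, 0.8, -0.3]
width: 0.0446
grip_force: 0.0
```

```bash
cat > m.py <<'E'
from h import *
s=get_state(); R=np.array(s["eef_rot"]);t=np.array(s["ee_pos"]); print(s["t"],np.round(t,4),np.round(s["ft_force"],1))
im,d,P=cloud("wrist"); h=cv2.cvtColor(im,cv2.COLOR_RGB2HSV); T=(P-t)@R
N=np.hypot(P[...,0]-t[0],P[...,1]-t[1])
m=(N<.04)&(P[...,2]>.165)&(P[...,2]<.19)&(d>0)&(h[...,0]>18)&(h[...,0]<36)&(h[...,1]>120)
m=cv2.erode(m.astype(np.uint8),np.ones((3,3)))>0; q=P[m]
A=np.c_[q[:,:2],np.ones(len(q))]; co=np.linalg.lstsq(A,q[:,2],rcond=None)[0]
c,r=cv2.minEnclosingCircle(q[:,:2].astype(np.float32)); ctr=np.array([*c,co@[*c,1]])
print("slope",co[:2],"flange",ctr,r,"in tool",R.T@(ctr-t))
g=(abs(P[...,2]-.240)<.003)&(N<.03)&(abs(T[...,1])<.016)&(d>0); print("top",np.round(np.percentile(T[g],[2,50,98],axis=0),4).tolist(),P[g].mean(0))
E
python3 m.py
```

```text
13.5167 [ 0.5293 -0.2114  0.2232] [ 0.1  0.8 -0.3]
slope [-0.00366393 -0.01134196] flange [ 0.53257662 -0.21104383  0.17859818] 0.020383484661579132 in tool [0.00325918 0.00073023 0.04462098]
top [[-0.0049, -0.0091, -0.0184], [0.0045, -0.0, -0.017], [0.0124, 0.0089, -0.0141]] [ 0.53337276 -0.20995753  0.24001705]
```

Request:
arm_command(
  series=[
    [[0.3, 0, -2], [0, 0, 0]],
    [[0.3, 0, -5], [0, 0, 0]],
    [[0.3, 0, -8], [0, 0, 0]],
    [[0.3, 0, -11], [0, 0, 0]],
    [[0.3, 0, -13], [0, 0, 0]],
  ],
)

```text
t: 13.98
ee_pos: [0.5328, -0.2107, 0.3566]
eef_rot: [[0.946, 0.325, 0.003], [0.325, -0.946, -0.001], [0.002, 0.002, -1.0]]
ft_force: [0.4, -0.4, 0.5]
width: 0.0445
grip_force: 0.0
```

Request:
arm_command(
  series=[
    [[-3, 3, 0], [0, 0, 0]],
    [[-6, 6, 0], [0, 0, 0]],
    [[-9, 8, 0], [0, 0, 0]],
    [[-10, 8, 0], [0, 0, 0]],
    [[-10, 8, 0], [0, 0, 0]],
  ],
)

```text
t: 14.4
ee_pos: [0.4604, -0.3226, 0.3532]
eef_rot: [[0.948, 0.317, -0.002], [0.317, -0.948, -0.001], [-0.002, 0.0, -1.0]]
ft_force: [0.5, 0.5, -0.3]
width: 0.0447
grip_force: 0.0
```

```bash
python3 - <<'E'
from h import *
s=get_state();print(s["t"],np.round(s["ee_pos"],3),np.round(s["ft_force"],1))
im,d,P=cloud("side"); h=cv2.cvtColor(im,cv2.COLOR_RGB2HSV); a,da,Pa=cloud("scene")
save(np.hstack([cv2.resize(im[150:290,260:400],(400,400),interpolation=cv2.INTER_CUBIC),cv2.resize(a[230:400,190:360],(400,400),interpolation=cv2.INTER_CUBIC)]),"pics/f.png")
for nm,i,D,Q in(("side",im,d,P),("scene",a,da,Pa)):
    hh=cv2.cvtColor(i,cv2.COLOR_RGB2HSV)
    t=(abs(Q[...,2]-.115)<.006)&(np.hypot(Q[...,0]-.558,Q[...,1]+.005)<.06)&(D>0)&(hh[...,1]<90)
    if t.sum(): print(nm,"pot",cv2.minEnclosingCircle(Q[t][:,:2].astype(np.float32)))
E
```

```text
14.4 [ 0.46  -0.323  0.353] [ 0.5  0.5 -0.3]
side pot ((0.5495784878730774, 0.008268465287983418), 0.030939843505620956)
scene pot ((0.5519100427627563, -0.005433338228613138), 0.031777624040842056)
```

View pics/f.png

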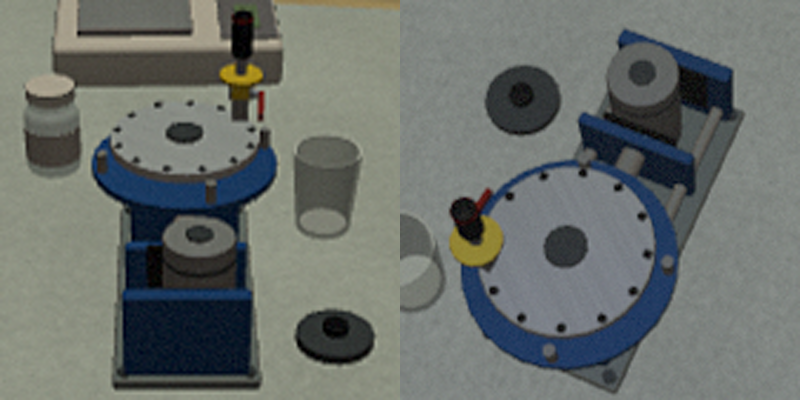

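The handle is upright and locked, with the collar low at (241,75) in the left view. The jaw and anvil are closed on the pot, which moved about 15 mm, and the bystanders haven't moved. I'm handing in.

```bash
python3 -c "
from cell import order; print(order.hand_in())"
```

```text
the job is handed in; nothing more can be done
None
```

I clamped the dye pot between both jaws and turned the wheel until it came up solid (about 31 N at the handle, no further movement). The handle is upright, the collar is locked down, nothing else was disturbed, and I handed the job in at about 14.5 s.

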